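Clamp the silver bar and hold the test probe on its marked spot

ROBOT

A 6-joint arm with a two-finger parallel gripper is mounted at the origin on the work surface. World frame = base frame: x ahead of the robot, y to its left, z up, the work surface at z = 0. Lengths are in mm, angles in rad, forces in N, time in s.
With the tool pointing down it reaches from about 325 to 900 mm from the base axis. Payload 6.1 kg.
Tool frame: the origin (TCP) lies on the centre line of the jaws, within the pads' length; the fingertips stand ahead of it and the grasp point (between the pads) lies 6 mm ahead of it (tip_reach is the z of the fingertips in the tool frame, in mm); z points along the fingers, y is the line along which they close (so a half turn about z gives the same grasp; the last joint's range is limited). The gripper opens to 87 mm and grips with 3 to 60 N. Pads are 19 mm wide; open, the fingers measure 117 mm over their backs; the gripper's body (75 mm by 190 mm) begins 51 mm behind the grasp point.
Start: joints at [-1.376, 0.22, 1.526, -0, 1.395, -0.126], TCP at [197.071, -593.109, 247.538] pointing down, gripper open.
Joint ranges: [-2.98, 2.98], [-0.91, 2.08], [0.09, 2.57], [-1.24, 4.39], [0.2, 2.65], [-2.68, 2.68]. Speed limits (rad/s): [2.57, 2.57, 3.01, 3.14, 3.14, 3.14].

INTERFACE

Orientations are given as a unit quaternion [x, y, z, w].
In Python, from cell import sense, read_camera, get_calibration, job_done, recognise, masks_of, pinpoint, tip_reach gives the robot as it stands.
- The arm moves only by the tool step_arm, never from a script. Its argument "series" is a list that holds one entry, the list of rows, each a list of 5 numbers: the shift along the tool's x, y, z in cm, then the turn about the tool's z in rad, then the closure, from 0 (fully open) to 1 (shut). In form: [[[dx, dy, dz, turn, gripper], ...]]. A call has 1 to 20 rows; each row is the pose to reach, as a shift and turn from the pose commanded when the call began, along the tool's axes at that moment; what a row does not reach only later rows make up. A row lasts 1/10 s, in which the tool goes at most 50 mm and 8.59 degrees, less where a joint would pass 70% of its speed; a pose out of reach is approached as far as the arm can. A call with a gripper value outside its range is refused whole. The fingers move at their own pace and stop on an object; "squeeze" is the grip in N (left out, the last holds). Time passes only in rows, so rows that repeat a pose let the fingers close. It gives the time, the measured TCP pose, the force, the opening and the grip force at its end, in the units of the state.
- sense(): the state, without advancing time (a new reading comes with each control period).
- read_camera(name): name is "scene" or "top" or "wrist"; returns the picture (384x512x3 uint8, red, green, blue); there is no depth.
- get_calibration(name): a dict with "K" (3x3 intrinsics, pixels), "cam_to_world" (4x4, takes a point from camera to world coordinates). Camera axes: x right, y up, looking along -z (the intrinsics and any distortion apply to the point x, -y, -z); pixel columns grow to the right and rows downward; lengths in mm; the calibration is good to about 2 mm. A picture is of the moment at which its call begins: read the wrist's pose just before it. get_calibration takes no time and is no camera call; for the wrist camera it gives the pose at the moment of the call.
- job_done(): hands the job in; it is judged then, once.
Trained networks look in the newest picture that a camera, given by its name, has taken for a name from the list of things; names that differ only in an ending like _2 or _b are one class to them, and where a whole thing is asked for, a point or a joint stands for the part that bears it (a point fixed in the world has none). Each returns a list of dicts, best first, with "score" (0 to 1); they miss things now and then, are a little off and sometimes report something else, mostly with a low value. They report only what shows in the picture. A call takes as long as a camera call. They do not tell look-alikes from the thing itself.
- recognise(camera, label): "centre" ([row, column] in pixels, amid what is visible of it).
- masks_of(camera, label): "pixels" (384x512 bool, what is visible of it) and "centre" ([row, column] in pixels, amid what is visible of it).
- pinpoint(camera, label): "centre" ([row, column] in pixels: a listed point, or the origin of a listed thing).
The state is a dict: "clock": time; "joints": joint angles; "dq": joint speeds; "tau": joint torques, N m; "eef_pos": TCP position; "eef_rot": TCP orientation; "force": force on the tool from outside, world axes, zero at the start; "wrist_torque": the same for the moment, N m; "grip_width": opening from 0.0 (shut) to 1.0 (fully open); "gripper_force": force on a finger pad.
Only numpy, scipy, OpenCV 4.12 (cv2) and the standard library are available. Lean on these libraries where they do the work, as an engineer would, in place of code of your own. Each camera call takes 0.05 s, during which the arm holds its last target. There are 200 camera calls.

TASK

The silver bar lies in the clamping fixture: first swing the clamp lever a quarter turn until it is fully closed, its toe over the end of the bar. Then take the test probe out of its stand and hold it upright with its sprung tip inside the ring marked on the bar, pressing gently so that the tip is pushed about half-way in. Finish while still holding it there; leave the bar in its nest and the other things on the bench alone.

Things in the scene. Friction and masses are not known exactly. Their poses are not given: they have to be found in the camera images.
- fixture: Clamping fixture, fixed to the bench: dark steel plate 90 mm (x) x 175 mm (y, from -115 to +60) x 12 mm, with four 8 mm high nest rails round the bar. Origin on the bench under the centre of the bar's nest; z up. The clamp's pivot is 70 mm from the origin along -y.
- clamp_lever (a joint): Lever angle about its vertical pivot, rad: 0 = open stop (handle arm points along the fixture's -x, toe along +x), 1.571 = closed stop (handle along the fixture's -y, toe along +y over the end of the bar, 2 mm above it). Grows anticlockwise seen from above. It starts between 0 and 0.4, takes about 1.5 N at the knob, stays where it is left.
- clamp_pivot (a point): Point on the pivot axis of the clamp lever, 43 mm above the bench (top of the pivot).
- lever_knob (a point): Centre of the top of the black upright round post at the end of the lever's handle arm, 80 mm from the pivot axis. The post is 16 mm in diameter; its top is 78 mm above the bench and 40 mm of it stand above the arm (arm 16 mm wide, its top 38 mm above the bench). It turns with the lever.
- silver_bar: Loose silver-coloured bar 40 mm (x) x 80 mm (y) x 14 mm, 450 g, lying in the nest with 2 mm of play, its underside 12 mm and its top 26 mm above the bench. Origin at the centre of its underside, axes as the fixture's.
- test_spot (a point): The marked spot: centre of an engraved ring 16 mm in outer diameter with a centre dot, on the top of the bar (26 mm above the bench), 12 mm from the bar's centre along +y, away from the clamp.
- probe: Round test probe, 110 g, upright in its stand. Origin on its axis at the underside of its flat collar (30 mm wide, 6 mm thick), which rests on the stand's rim, 75 mm above the bench; z away from the tip. Straight grey 18 mm handle from 6 to 70 mm above the origin, 12 mm button end to 76. Below: 14 mm barrel to 42 mm, then the sprung tip, 6 mm wide, round-ended, to 60 mm below the origin.
- probe_tip (a point): The very end of the probe's sprung tip (it moves in with the tip); 60 mm below the probe's origin when not pressed.
- probe_plunger (a joint): How far the sprung tip is pushed into the probe, m: 0 = fully out, 0.014 = fully in. About 1 N starts it, 2 N pushes it half-way, 3 N fully; beyond that it is rigid.
- probe_stand: Turned dark wooden stand, fixed, that carries the probe: 68 mm diameter at the foot, 56 mm at the rim, 75 mm high, with a wide central hole (at least 20 mm) 71 mm deep. Origin at the centre of its foot. It and the file's stand look alike and may change places.
- needle_file: Bystander: needle file standing in the other stand, with a bulbous pear-shaped wooden handle 32 mm wide and 87 mm high over the rim. Origin at the rim's height.
- dapping_block: Bystander: loose 50 mm brass block. Origin under its centre.
- bowl: Bystander: ceramic bowl 90 mm wide, 40 mm high. Origin under its centre.
- hammer: Bystander: small hammer lying flat.
- ring_tray: Bystander: divided wooden tray 100 x 140 x 22 mm. Origin under its centre.
- pliers: Bystander: pliers lying flat, 125 mm long, 10 mm high.
- jar: Bystander: jar 52 mm wide, 60 mm high. Origin under its centre.
There are look-alikes about, which are no part of the job. Leave any blue or pink look-alike of the probe alone.

How it is judged (in metres and radians):
On the way, in this order (a step that is already met when the one before it is completed fails the run):
1. the clamp lever is fully closed (over 1.42 rad), the probe still in its stand (value of joint clamp_lever above 1.42 rad and distance of probe from where it was at the start of the episode below 0.02 m), for 0.2 s.
2. the probe is lifted clear of its stand, held by the fingers (z of probe in the frame of probe_stand above 0.137 m and contact force between the fingers and probe above 1 N), for 0.1 s.
At the end, for the whole second after the job is handed in: The lever is closed (over 1.42 rad) and the bar lies in its nest; the fingers hold the probe still and upright within 8 degrees, its tip in contact with the bar within 8 mm of the ring's centre and pushed in 3 to 11.5 mm (0.7 to 5 N on the bar), nothing else carrying the probe (value of joint clamp_lever above 1.42 rad and horizontal distance between probe_tip and test_spot below 0.008 m and distance between probe_tip and test_spot below 0.0095 m and value of joint probe_plunger between 0.003 and 0.0115 m and contact force between probe and silver_bar between 0.7 and 5 N and angle between probe's own z axis and vertical below 0.14 rad and contact force between the fingers and probe above 1 N and contact force between probe and fixture below 0.2 N and contact force between probe and probe_stand below 0.2 N and linear speed of probe below 0.02 m/s and z of silver_bar in the frame of fixture between 0.009 and 0.015 m and horizontal distance between silver_bar and fixture below 0.006 m); the arm keeps its last pose, push and grip.
It fails at once if the probe is pressed hard on the bar (over 15 N) (contact force between probe and silver_bar above 15 N).
It fails at once if the bar is lifted or knocked out of its nest (distance of silver_bar from where it was at the start of the episode above 0.012 m or angle between silver_bar's own z axis and vertical above 0.15 rad).
It fails at once if a bystander is moved by more than 25 mm (distance of any of needle_file, dapping_block, bowl, hammer, ring_tray, pliers, jar from where it was at the start of the episode above 0.025 m).
It also fails if it takes over 58 s, if anything falls off the work surface, if the arm or the gripper's body presses on something with over 40 N, if the wrist force passes 120 N, or if a joint passes its speed limit or range.

## Working session

There is one attempt and no reset: what is moved stays moved. The work goes in short steps, Python scripts to look and compute and a tool call to move; the robot and the scene stay as the last step left them, time stands still between calls to the robot, and variables do not carry over. Pictures are saved under pics/ and viewed, at most 10 in all, crops included, and the job is handed in when it is done.

Besides the shell and the picture viewer there is one more tool, called after "Emit:" as name([rows], argument=value, ...), one row to a line, values as JSON. step_arm: Moves the arm, as the interface text tells. Its arguments: {"type":"object","properties":{"series":{"type":"array"},"squeeze":{"type":"number"}},"required":["series"]}

```bash
mkdir -p pics
cat > h.py <<'E'
import numpy as np, cv2
from cell import *
from scipy.spatial.transform import Rotation as R
def ray(cam,rc,cal=None):
    c=cal or get_calibration(cam); K=np.array(c["K"]);T=np.array(c["cam_to_world"])
    p=np.linalg.solve(K,[rc[1],rc[0],1]); d=T[:3,:3]@np.array([p[0],-p[1],-p[2]])
    return T[:3,3],d
def atz(cam,rc,z,cal=None):
    o,d=ray(cam,rc,cal); return o+d*(z-o[2])/d[2]
def tri(a,b):
    (o,d),(p,e)=a,b; d=d/np.linalg.norm(d);e=e/np.linalg.norm(e)
    s=np.linalg.lstsq(np.c_[d,-e],p-o,rcond=None)[0]
    x,y=o+d*s[0],p+e*s[1]; return (x+y)/2,np.linalg.norm(x-y)
def proj(cam,P,cal=None):
    c=cal or get_calibration(cam);T=np.array(c["cam_to_world"])
    q=T[:3,:3].T@(np.array(P)-T[:3,3]); u=np.array(c["K"])@[q[0],-q[1],-q[2]]; return u[1]/u[2],u[0]/u[2]
def totool(v):
    return R.from_quat(sense()["eef_rot"]).inv().apply(v)
E
python3 - <<'E'
from h import *
np.set_printoptions(precision=1,suppress=True)
s=sense();print(s);print(tip_reach, get_calibration("top").keys())
ims=[]
Z=dict(clamp_pivot=43,lever_knob=78,test_spot=26,probe=75,fixture=0,silver_bar=12,probe_stand=0,needle_file=75,jar=0,bowl=0,dapping_block=0,ring_tray=0,hammer=0,pliers=0)
for c in("top","scene"):
    im=read_camera(c);ims.append(im)
    cv2.imwrite(f"pics/{c}0.png",im[:,:,::-1])
    for k,z in Z.items():
        for r in pinpoint(c,k)[:3]: print(c,k,round(r["score"],2),np.array(r["centre"]),atz(c,r["centre"],z))
E
```

```text
{'clock': 0.0, 'joints': array([-1.4,  0.2,  1.5, -0. ,  1.4, -0.1]), 'dq': array([-0., -0., -0., -0.,  0., -0.]), 'tau': array([ -0. , -49.5, -38.7,   0.1,   0.1,  -0. ]), 'eef_pos': array([ 196.9, -592.5,  246.4]), 'eef_rot': array([ 1. ,  0.2, -0. , -0. ]), 'force': array([ 0.1,  0.3, -0.1]), 'wrist_torque': array([-0., -0., -0.]), 'gripper_force': 0.0, 'grip_width': 1.000465558143726}
25.0 dict_keys(['K', 'cam_to_world'])
top clamp_pivot 0.69 [211.9 283.9] [ 513.2 -131.1   43. ]
top lever_knob 0.58 [236.8 285. ] [ 433.4 -133.2   78. ]
top test_spot 0.89 [206.6 254.4] [529.2 -37.8  26. ]
top probe 0.61 [237.2 194.3] [424.6 143.9  75. ]
top probe 0.42 [202.2 158.3] [529.2 260.   75. ]
top fixture 0.9 [207.8 260.8] [528.8 -58.9   0. ]
top fixture 0.49 [139.8 219. ] [751.8  85.5   0. ]
top silver_bar 0.69 [211.8 262.6] [514.7 -64.7  12. ]
top probe_stand 0.59 [232.4 166.5] [440.5 243.5   0. ]
top probe_stand 0.3 [193.1 376.9] [ 587.6 -436.7    0. ]
top needle_file 0.65 [177.2 183.9] [609.8 184.6  75. ]
top jar 0.48 [134.8 174.7] [764.8 233.4   0. ]
top jar 0.26 [250.4 344. ] [ 398.8 
[... 894 characters left out ...]
bar 0.22 [225.1 342.5] [468.5 240.5  12. ]
scene probe_stand 0.83 [224.7 344.9] [450.5 240.    0. ]
scene probe_stand 0.2 [260.5 240.8] [753.6  90.3  -0. ]
scene needle_file 0.65 [227.3 294.6] [620.2 171.5  75. ]
scene needle_file 0.4 [151.1 220.2] [ 468.2 -262.8   75. ]
scene jar 0.81 [288.7 280. ] [759.7 229.8   0. ]
scene bowl 0.63 [262.7 240.1] [760.6  94.    0. ]
scene dapping_block 0.89 [190.1 305.1] [384.9  51.1   0. ]
scene ring_tray 0.73 [166.5 165.9] [ 590.8 -437.1    0. ]
scene hammer 0.9 [152.1 222.4] [ 386.3 -340.4    0. ]
scene pliers 0.75 [272.3 387.1] [540.7 415.3   0. ]
scene pliers 0.66 [196.5 256.5] [514.3 -55.6   0. ]
scene pliers 0.18 [166.5 168.4] [ 584.9 -429.7    0. ]
```

Run:
```python
import cv2
a=cv2.imread("pics/top0.png")[110:290,90:400];b=cv2.imread("pics/scene0.png")[120:310,140:410]
cv2.imwrite("pics/a.png",cv2.resize(a,None,fx=2.5,fy=2.5,interpolation=2));cv2.imwrite("pics/b.png",cv2.resize(b,None,fx=2.9,fy=2.9,interpolation=2))
```

```text
(no output)
```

View pics/a.png

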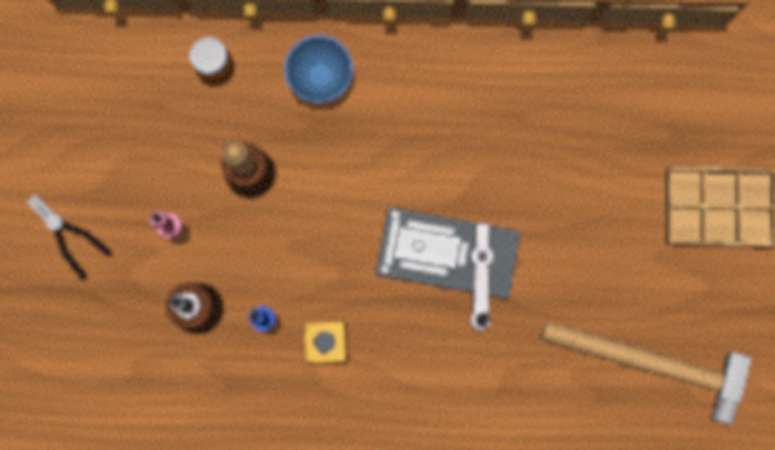

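View pics/b.png

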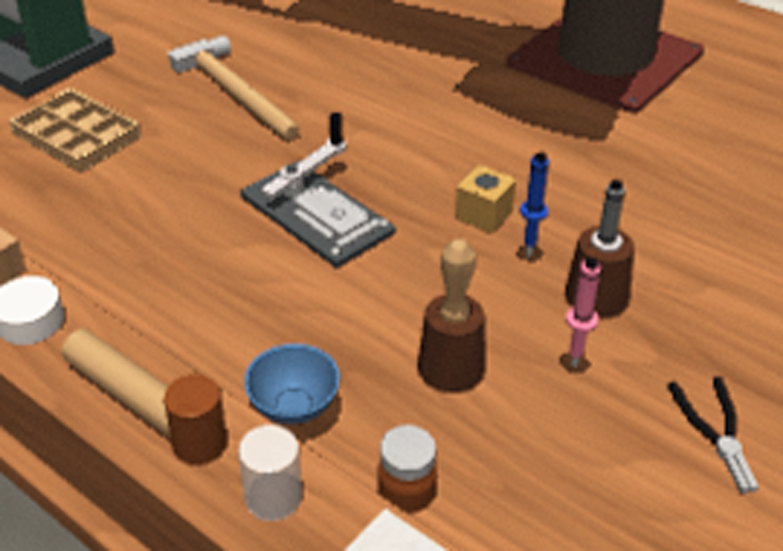

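The stand at (232,166) in the top view holds the grey-handled probe with a white collar. The file is in the other stand at (177,184), the blue look-alike is at about (237,194), and the pink one is at about (202,158). The fixture's yaw is about -0.18 and the lever points roughly along world -x. Next I'll move above the fixture and look with the wrist camera.

Run:
```python
from h import *
np.set_printoptions(precision=3,suppress=True)
s=sense();print(R.from_quat(s["eef_rot"]).as_matrix(), totool(np.array([460,-110,260])-s["eef_pos"])/10)
c=get_calibration("wrist");T=np.array(c["cam_to_world"]);print(T,totool(T[:3,3]-s["eef_pos"]),c["K"])
```

```text
[[ 0.949  0.315 -0.   ]
 [ 0.315 -0.949  0.   ]
 [-0.    -0.    -1.   ]] [ 40.186 -37.555  -1.247]
[[   0.316    0.917    0.242  263.186]
 [  -0.949    0.306    0.081 -571.17 ]
 [   0.      -0.255    0.967  384.016]
 [   0.       0.       0.       1.   ]] [  69.665    0.034 -136.484] [[290.079   0.    263.332]
 [  0.    290.079 189.295]
 [  0.      0.      1.   ]]
```

Emit:
step_arm([
  [[2,-2,-0.5,0.05,0],[5,-5,-1,0.1,0],[8.5,-8,-1.2,0.2,0],[12,-11,-1.2,0.32,0],[15.5,-14.5,-1.2,0.32,0],[19,-18,-1.2,0.32,0],[22.5,-21,-1.2,0.32,0],[26,-24.5,-1.2,0.32,0],[29.5,-27.5,-1.2,0.32,0],[33,-31,-1.2,0.32,0],[36.5,-34,-1.2,0.32,0],[39,-36.5,-1.2,0.32,0],[40.2,-37.5,-1.2,0.32,0],[40.2,-37.5,-1.2,0.32,0]],
])

```text
clock: 2.9
eef_pos: [461.1, -108.6, 259.7]
eef_rot: [1.0, 0.002, 0.0, -0.0]
force: [0.0, -0.6, 0.1]
grip_width: 1.004
gripper_force: 0.0
```

```bash
cat > w.py <<'E'
from h import *
import sys
np.set_printoptions(precision=2,suppress=True)
s=sense();print(s["clock"],s["eef_pos"],s["eef_rot"],R.from_quat(s["eef_rot"]).as_matrix()[:,0],s["force"],s["grip_width"])
im=read_camera("wrist");cal=get_calibration("wrist");cv2.imwrite(f"pics/{sys.argv[1]}.png",im[:,:,::-1])
for a in sys.argv[2:]:
    k,z=a.split("=")
    for r in pinpoint("wrist",k)[:2]: print(k,round(r["score"],2),np.array(r["centre"]),atz("wrist",r["centre"],float(z),cal))
E
python3 w.py w1 clamp_pivot=43 lever_knob=78 test_spot=26 fixture=0 silver_bar=12
```

```text
2.9 [ 461.06 -108.62  259.7 ] [ 1.  0.  0. -0.] [1. 0. 0.] [ 0.02 -0.64  0.12] 1.004427447017084
clamp_pivot 0.82 [123.9 279.1] [ 517.35 -128.44   43.  ]
clamp_pivot 0.23 [210.8 419. ] [ 409.14 -310.1    43.  ]
lever_knob 0.6 [198.7 278.6] [ 435.09 -127.5    78.  ]
test_spot 0.71 [114.4 212. ] [527.84 -46.26  26.  ]
silver_bar 0.88 [118.8 223. ] [522.32 -57.8   12.  ]
```

View pics/w1.png

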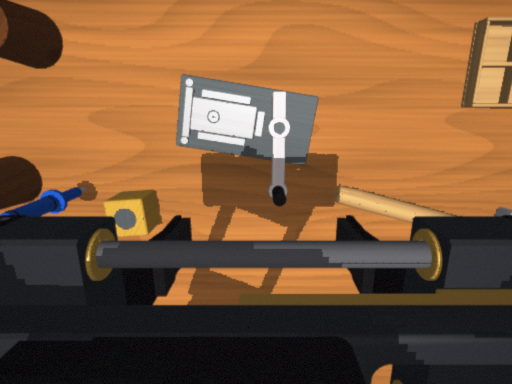

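Emit:
step_arm([
  [[-1.5,1,3,0,0.3],[-2.7,1.8,7,0,0.4],[-2.7,1.8,11,0,0.4],[-2.7,1.8,15,0,0.4],[-2.7,1.8,17.5,0,0.4],[-2.7,1.8,19,0,0.4],[-2.7,1.8,19,0,0.4],[-2.7,1.8,19,0,0.8],[-2.7,1.8,19,0,0.9],[-2.7,1.8,19,0,0.9],[-2.7,1.8,19,0,0.9]],
], squeeze=8)

```text
clock: 4.3
eef_pos: [434.0, -128.9, 70.5]
eef_rot: [1.0, 0.0, 0.001, 0.0]
force: [0.2, -0.1, -0.0]
grip_width: 0.318
gripper_force: 0.0
```

Run:
```python
from h import *
s=sense();print(s)
p=np.array([514,-128]);k=s["eef_pos"][:2];print(k-p,np.hypot(*(k-p)))
Rm=R.from_quat(s["eef_rot"]).as_matrix()
a0=np.arctan2(*(k-p)[::-1]);r=80
print(np.degrees(a0)%360)
for d in range(0,90,8):
    a=a0+np.radians(d);q=p+r*np.array([np.cos(a),np.sin(a)])-k
    print(d,-round(np.radians(d),2),np.round(Rm.T@[q[0],q[1],0]/10,2))
```

```text
{'clock': 4.3, 'joints': array([-4.63139596e-01,  2.03276236e-02,  2.10844768e+00, -9.96113177e-06,
        1.01092974e+00,  1.10690368e+00]), 'dq': array([ 6.33606314e-06,  4.22494924e-03,  4.33681758e-03, -3.30280605e-04,
       -1.12223527e-03,  6.36267869e-04]), 'tau': array([-5.87681565e-02, -3.30280352e+01, -3.20871913e+01,  5.39009424e-02,
       -6.01700367e-02, -2.20930883e-04]), 'eef_pos': array([ 433.99583445, -128.87022239,   70.5089523 ]), 'eef_rot': array([9.99999483e-01, 3.79165753e-04, 8.42333412e-04, 4.25749033e-04]), 'force': array([ 0.22105594, -0.11691282, -0.03224188]), 'wrist_torque': array([-0.01848106,  0.04140992,  0.03268444]), 'gripper_force': 0.0, 'grip_width': 0.31820025790904083}
[-80.00416555  -0.87022239] 80.00889820251133
180.62319384932795
0 -0.0 [ 0. -0.  0.]
8 -0.14 [0.09 1.11 0.  ]
16 -0.28 [0.33 2.2  0.  ]
24 -0.42 [0.73 3.25 0.  ]
32 -0.56 [1.26 4.23 0.01]
40 -0.7 [1.92 5.12 0.01]
48 -0.84 [2.71 5.92 0.01]
56 -0.98 [3.59 6.6  0.01]
64 -1.12 [4.57 7.14 0.01]
72 -1.26 [5.61 7.55 0.02]
80 -1.4 [6.69 7.81 0.02]
88 -1.54 [7.8  7.92 0.02]
```

Emit:
step_arm([
  [[0,0,0,0,0.95],[0,0,0,0,0.95],[0,0,0,0,0.95],[0,0,0,0,0.95]],
], squeeze=8)

```text
clock: 4.7
eef_pos: [433.6, -128.4, 69.9]
eef_rot: [1.0, 0.0, 0.0, -0.0]
force: [-1.2, 2.5, 4.3]
grip_width: 0.182
gripper_force: 8.0
```

Emit:
step_arm([
  [[0.02,0.55,0,-0.07,0.95],[0.09,1.11,0,-0.14,0.95],[0.2,1.65,0,-0.21,0.95],[0.33,2.2,0,-0.28,0.95],[0.73,3.25,0,-0.42,0.95],[1.26,4.23,0,-0.56,0.95],[1.92,5.12,0,-0.7,0.95],[2.71,5.92,0,-0.84,0.95],[3.59,6.6,0,-0.98,0.95],[4.57,7.14,0,-1.12,0.95],[5.61,7.55,0,-1.26,0.95],[5.61,7.55,0,-1.26,0.95]],
])

```text
clock: 5.9
eef_pos: [491.0, -204.0, 69.9]
eef_rot: [0.807, 0.591, 0.001, 0.0]
force: [1.5, 2.9, 5.0]
grip_width: 0.178
gripper_force: 8.0
```

Run:
```python
from h import *
s=sense();print(s["force"],s["eef_pos"])
p=np.array([514,-128]);k=s["eef_pos"][:2];print(k-p,np.hypot(*(k-p)))
Rm=R.from_quat(s["eef_rot"]).as_matrix()
a0=np.arctan2(*(k-p)[::-1]);r=np.hypot(*(k-p))
print(np.degrees(a0)%360,Rm)
for d in (4,8,9,10,12,14):
    a=a0+np.radians(d);q=p+r*np.array([np.cos(a),np.sin(a)])-k
    print(d,-round(np.radians(d),2),np.round(Rm.T@[q[0],q[1],0]/10,2))
```

```text
[1.54008956 2.90926062 5.04222185] [ 490.96097468 -203.99495214   69.85708495]
[-23.03902532 -75.99495214] 79.41051213563684
253.13452220219625 [[ 3.02420079e-01  9.53173176e-01  1.72975107e-03]
 [ 9.53174412e-01 -3.02420994e-01  2.88170101e-04]
 [ 7.97789049e-04  1.56160603e-03 -9.99998462e-01]]
4 -0.07 [0.03 0.55 0.  ]
8 -0.14 [0.09 1.1  0.  ]
9 -0.16 [0.11 1.24 0.  ]
10 -0.17 [0.14 1.38 0.  ]
12 -0.21 [0.19 1.65 0.  ]
14 -0.24 [0.26 1.92 0.  ]
```

Emit:
step_arm([
  [[0.02,0.4,0,-0.05,0.95],[0.05,0.8,0,-0.1,0.95],[0.09,1.1,0,-0.14,0.95],[0.1,1.2,0,-0.15,0.95],[0.1,1.2,0,-0.15,0.95]],
])

```text
clock: 6.4
eef_pos: [501.4, -206.4, 69.9]
eef_rot: [0.762, 0.648, 0.0, 0.0]
force: [0.6, 2.8, 5.2]
grip_width: 0.183
gripper_force: 8.0
```

Emit:
step_arm([
  [[0.01,0.2,0,0,0.95],[0.01,0.4,0,0,0.95],[0.01,0.4,0,0,0.95]],
])

```text
clock: 6.7
eef_pos: [502.2, -206.6, 69.1]
eef_rot: [0.762, 0.648, -0.002, -0.003]
force: [-11.1, 2.8, 12.8]
grip_width: 0.179
gripper_force: 8.0
```

Emit:
step_arm([
  [[0,-0.3,0,0,0.6],[0,-0.3,0,0,0.5],[0,-0.3,0,0,0.5],[0,-0.3,0,0,0.5],[0,-0.3,-2,0,0.4],[0,-0.3,-6,0,0.4],[0,-0.3,-10.5,0,0.4],[0,-0.3,-15,0,0.4],[0,-0.3,-18,0,0.4],[0,-0.3,-18,0,0.4]],
])

```text
clock: 7.7
eef_pos: [505.0, -208.3, 255.7]
eef_rot: [0.761, 0.648, 0.002, 0.005]
force: [1.0, 0.5, 0.2]
grip_width: 0.601
gripper_force: 0.0
```

```bash
python3 w.py w2 clamp_pivot=43 lever_knob=78 test_spot=26
python3 - <<'E'
from h import *
for c in("scene","top"):
    read_camera(c)
    for k,z in(("lever_knob",78),("clamp_pivot",43),("test_spot",26)):
        for r in pinpoint(c,k)[:2]: print(c,k,round(r["score"],2),np.array(r["centre"]),atz(c,r["centre"],z))
s=sense();print(totool(np.array([400,241,250])-s["eef_pos"]),R.from_quat(s["eef_rot"]).as_matrix()[:,0],s["joints"])
E
```

```text
7.7 [ 504.95 -208.25  255.69] [0.76 0.65 0.   0.  ] [ 0.16  0.99 -0.  ] [1.02 0.48 0.24] 0.6012358835559982
clamp_pivot 0.89 [ 99.6 257.7] [ 511.92 -124.28   43.  ]
lever_knob 0.76 [177.6 259.6] [ 500.83 -206.77   78.  ]
test_spot 0.8 [ 24.7 256.5] [523.64 -43.92  26.  ]
scene lever_knob 0.6 [195.9 257. ] [583.31632023   6.92597759  78.        ]
scene lever_knob 0.46 [162.6 222.7] [ 518.71432754 -200.45861189   78.        ]
scene clamp_pivot 0.92 [176.7 240.5] [ 506.83614579 -131.68060627   43.        ]
scene test_spot 0.74 [195.2 258.5] [529.22286409 -33.79018669  26.        ]
top lever_knob 0.73 [139.9 221. ] [731.46721725  73.21775414  78.        ]
top clamp_pivot 0.58 [211.7 282.8] [ 513.70706844 -127.59352998   43.        ]
top test_spot 0.77 [206.4 256.6] [530.08565244 -44.77473823  26.        ]
top test_spot 0.47 [198.5 117.2] [543.05077208 402.3813871   26.        ]
[ 425.6625495  -172.10349452   -0.6889545 ] [1.59368295e-01 9.87219149e-01 3.15400704e-04] [-5.35745929e-01  2.38762442e-02  1.73878810e+00  1.40668432e-06
  1.37978440e+00 -3.75695578e-01]
```

View pics/w2.png

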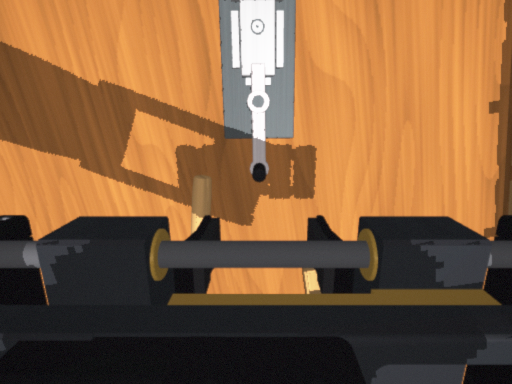

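The view shows the lever in line with the fixture axis: knob (172,259), pivot (100,258), ring (26,257), toe over the bar. It is closed. Next is the probe.

Emit:
step_arm([
  [[2,-0.7,0,0,0.4],[5,-2,0,0,0.4],[9,-3.5,0,0,0.4],[13.5,-5.2,0,0,0.4],[18,-7,0,0,0.4],[22.5,-8.6,0,0,0.4],[27,-10.4,0,0,0.4],[31,-12,0,0,0.4],[33.2,-12.8,0,0,0.4],[34,-13.1,0,0,0.4],[34,-13.1,0,0,0.4]],
])

```text
clock: 9.4
eef_pos: [426.9, 150.4, 249.6]
eef_rot: [0.761, 0.649, -0.0, 0.0]
force: [0.4, -0.5, -0.5]
grip_width: 0.6
gripper_force: 0.0
```

```bash
python3 w.py w3 probe=75 probe_stand=0
python3 - <<'E'
from h import *
for m in masks_of("wrist","probe")[:3]: 
    p=m["pixels"];r,c=np.nonzero(p);print(m["score"],m["centre"],r.min(),r.max(),c.min(),c.max())
E
```

```text
9.4 [426.92 150.41 249.58] [ 0.76  0.65 -0.    0.  ] [ 0.16  0.99 -0.  ] [ 0.39 -0.53 -0.55] 0.5996507165431165
probe 0.89 [179.9 263.2] [426.89 147.6   75.  ]
probe 0.81 [ 52.1 354. ] [535.62 261.07  75.  ]
probe_stand 0.8 [ 98.6 262.3] [439.7 235.4   0. ]
0.82 [97.3, 264.0] 80 111 248 276
0.71 [42.5, 362.6] 20 64 337 389
0.67 [186.0, 263.5] 169 206 252 276
```

View pics/w3.png

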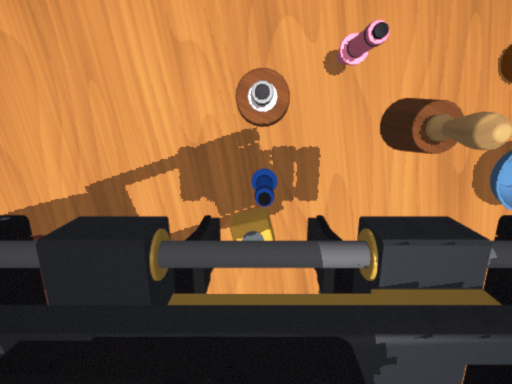

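The probe's collar is centred at about (96.5,263) and its button top at about (91,262). The blue look-alike at (185,264) sits closer in, and the file is at right.

Run:
```python
from h import *
im=cv2.imread("pics/w3.png").astype(int);sub=im[60:135,225:300]
mx=sub.max(2);mn=sub.min(2)
w=(mn>130);r,c=np.nonzero(w);print("white",(r.min()+r.max())/2+60,(c.min()+c.max())/2+225,np.ptp(c),np.ptp(r))
(x,y),rad=cv2.minEnclosingCircle(np.c_[c,r].astype(np.float32));print(y+60,x+225,rad)
print("collar",atz("wrist",(y+60,x+225),81))
b=np.zeros_like(w);b[15:50,20:55]=(mx<75)[15:50,20:55]
n,l,st,ce=cv2.connectedComponentsWithStats(b.astype(np.uint8));print(st,ce)
for rc in((91,262.5),(92,262.5)):print("button",atz("wrist",rc,151))
s=sense();print(R.from_quat(s["eef_rot"]).as_matrix(),s["joints"])
```

```text
white 96.0 262.0 30 30
95.96969604492188 262.1136360168457 15.524721145629883
collar [440.09990004 233.42204323  81.        ]
[[   0    0   75   75 5602]
 [  32   26    2    2    2]
 [  31   30    1    2    2]
 [  31   33    5    6   11]
 [  40   37    1    1    1]
 [  41   43    1    1    1]
 [  34   44    6    1    6]] [[37.011603   37.        ]
 [32.5        26.5       ]
 [31.         30.5       ]
 [32.63636364 35.72727273]
 [40.         37.        ]
 [41.         43.        ]
 [36.5        44.        ]]
button [440.68499696 233.27214604 151.        ]
button [440.56753556 232.5511927  151.        ]
[[ 1.60937370e-01  9.86964619e-01 -6.00997150e-05]
 [ 9.86964541e-01 -1.60937381e-01 -3.91698809e-04]
 [-3.96265157e-04  3.72268854e-06 -9.99999921e-01]] [ 1.60378253e-01 -2.06808916e-01  1.95224208e+00 -3.82890479e-04
  1.39628138e+00  3.22085099e-01]
```

Emit:
step_arm([
  [[3,0,0,0,0.4],[6,0,0,0,0.4],[8.4,0,0,0,0.4],[8.4,0,0,0,0.4],[8.4,0,3,0,0.4],[8.4,0,7,0,0.4],[8.4,0,10.5,0,0.4],[8.4,0,12.3,0,0.4],[8.4,0,13.1,0,0.4],[8.4,0,13.1,0,0.4],[8.4,0,13.1,0,0.7],[8.4,0,13.1,0,0.95],[8.4,0,13.1,0,0.95],[8.4,0,13.1,0,0.95],[8.4,0,13.1,0,0.95],[8.4,0,13.1,0,0.95]],
], squeeze=20)

```text
clock: 11.2
eef_pos: [440.5, 232.9, 118.8]
eef_rot: [0.761, 0.648, 0.0, -0.0]
force: [-0.9, 0.8, 1.9]
grip_width: 0.195
gripper_force: 20.0
```

Emit:
step_arm([
  [[0,0,-0.5,0,0.95],[0,0,-2,0,0.95],[0,0,-4.5,0,0.95],[0,0,-7.5,0,0.95],[0,0,-10.5,0,0.95],[0,0,-12.5,0,0.95],[0,0,-13,0,0.95],[0,0,-13,0,0.95]],
])

```text
clock: 12.0
eef_pos: [440.8, 232.8, 249.1]
eef_rot: [0.761, 0.648, 0.001, 0.0]
force: [-0.6, -0.6, -1.6]
grip_width: 0.201
gripper_force: 20.0
```

```bash
python3 w.py w4 probe_tip=145 probe=205
python3 - <<'E'
from h import *
rs={}
for c in("scene","top"):
    im=read_camera(c);cv2.imwrite(f"pics/{c}4.png",im[:,:,::-1])
    for k in("probe","probe_tip"):
        for r in pinpoint(c,k)[:4]:print(c,k,r["score"],r["centre"]); 
s=sense();e=s["eef_pos"];print(e)
for c in("scene","top"): print([proj(c,e+np.array([0,0,z])) for z in(-44,-104)])
E
```

```text
12.0 [440.75 232.82 249.07] [0.76 0.65 0.   0.  ] [0.16 0.99 0.  ] [-0.63 -0.57 -1.62] 0.20097804578864556
probe 0.88 [217.5 264.6] [441.56 235.49 205.  ]
probe 0.55 [200.6 424.9] [545.55 230.57 205.  ]
scene probe 0.64 [194.5, 323.7]
scene probe 0.61 [194.0, 257.3]
scene probe 0.55 [166.3, 359.6]
scene probe 0.55 [229.5, 341.0]
top probe 0.56 [237.1, 196.1]
top probe 0.56 [232.8, 167.5]
top probe_tip 0.39 [137.9, 173.2]
top probe_tip 0.38 [198.5, 114.1]
top probe_tip 0.22 [203.4, 257.3]
[440.21636767 232.64436013 247.92399032]
[(np.float64(166.52063895304377), np.float64(354.0235735430343)), (np.float64(184.21079758556152), np.float64(350.95968173741176))]
[(np.float64(228.6855644628786), np.float64(157.14734394048534)), (np.float64(229.95052806876637), np.float64(161.28473906915215))]
```

Emit:
step_arm([
  [[0,1.5,0,0,0.95],[-1,4,0,0,0.95],[-3,7,0,0,0.95],[-6,9.5,0,0,0.95],[-9.5,11.5,0,0,0.95],[-13.5,12.8,0,0,0.95],[-17.5,12.8,0,0,0.95],[-21.5,12.8,0,0,0.95],[-24.5,12.8,0,0,0.95],[-26.1,12.8,0,0,0.95],[-26.1,12.8,2,0,0.95],[-26.1,12.8,5,0,0.95],[-26.1,12.8,7.8,0,0.95],[-26.1,12.8,8.9,0,0.95],[-26.1,12.8,8.9,0,0.95],[-26.1,12.8,8.9,0,0.95]],
])

```text
clock: 14.05
eef_pos: [525.9, -45.4, 160.5]
eef_rot: [0.761, 0.648, 0.0, 0.0]
force: [0.7, -0.4, 0.3]
grip_width: 0.2
gripper_force: 20.0
```

```bash
python3 w.py w5 probe_tip=56 test_spot=26; python3 -c "
import cv2;i=cv2.imread('pics/w5.png')[100:260,160:360];cv2.imwrite('pics/w5c.png',cv2.resize(i,None,fx=3.5,fy=3.5,interpolation=2))"
```

```text
14.05 [525.87 -45.4  160.53] [0.76 0.65 0.   0.  ] [ 0.16  0.99 -0.  ] [ 0.66 -0.36  0.28] 0.20046975822988367
test_spot 0.7 [184.5 261.4] [525.39 -42.71  26.  ]
```

View pics/w5c.png

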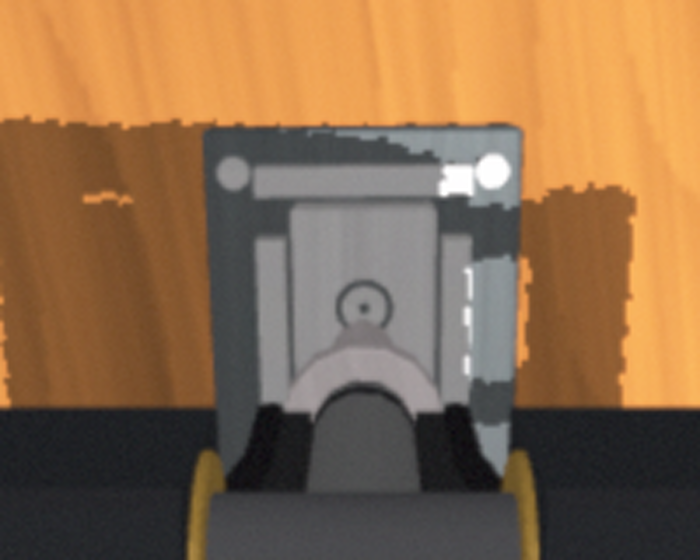

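The ring's dot is at pixel (187.7,263.7), and the barrel and tip sit just below it in the same column, so lateral alignment is good.

Run:
```python
from h import *
s=sense();e=s["eef_pos"];print(e,s["force"])
P=atz("wrist",(187.7,263.7),26);print(P,totool(P-e))
print(proj("wrist",e+[0,0,-104]),proj("wrist",e+[0,0,-44]),proj("wrist",[e[0],e[1],26]))
```

```text
[526.45281637 -45.53885288 161.37730354] [ 0.46081     0.64997379 -1.76614391]
[527.23685117 -46.3019596   26.        ] [ -0.5947287    0.47855782 135.37957245]
(np.float64(196.09208815827898), np.float64(262.80777705483854)) (np.float64(221.27128454932412), np.float64(262.8993228991662)) (np.float64(187.07059597585828), np.float64(262.77497695645144))
```

Emit:
step_arm([
  [[0,0,0.8,0,0.95],[0,0,1.8,0,0.95],[0,0,2.6,0,0.95],[0,0,3.0,0,0.95],[0,0,3.2,0,0.95],[0,0,3.4,0,0.95],[0,0,3.5,0,0.95],[0,0,3.5,0,0.95],[0,0,3.5,0,0.95]],
])

```text
clock: 15.1
eef_pos: [525.3, -45.3, 124.8]
eef_rot: [0.761, 0.648, 0.0, 0.0]
force: [-1.1, 0.3, 0.3]
grip_width: 0.203
gripper_force: 20.0
```

```bash
cat > f.py <<'E'
from h import *
F=[];E=[]
for i in range(6):
    read_camera("wrist");s=sense();F.append(s["force"]);E.append(s["eef_pos"])
print(s["clock"],np.mean(F,0),np.std(F,0),np.mean(E,0),s["grip_width"],s["gripper_force"])
E
python3 f.py
```

```text
15.4 [-1.41466562 -0.12818633  0.98518352] [0.28108604 0.29748184 0.34313458] [525.31828126 -45.34501603 124.73302887] 0.20094886280508809 20.001311860978603
```

Emit:
step_arm([
  [[0,0,0.1,0,0.95],[0,0,0.15,0,0.95],[0,0,0.15,0,0.95],[0,0,0.15,0,0.95]],
])

```text
clock: 15.8
eef_pos: [525.4, -45.4, 123.1]
eef_rot: [0.761, 0.648, 0.0, 0.0]
force: [-1.1, 0.1, 2.1]
grip_width: 0.198
gripper_force: 20.0
```

```bash
python3 f.py; python3 -c "
from h import *
a=read_camera('wrist')[100:260,160:360,::-1];b=read_camera('scene')[140:220,205:305,::-1]
cv2.imwrite('pics/fin.png',np.hstack([cv2.resize(a,(400,320),interpolation=2),cv2.resize(b,(400,320),interpolation=2)]))
s=sense();print(s['clock'])"
```

```text
16.1 [-0.76467987  0.61379987  1.08950854] [0.21779186 0.70432797 0.44407652] [525.34012275 -45.35749194 123.10179327] 0.2019242213443447 20.00051898881793
16.2
```

View pics/fin.png

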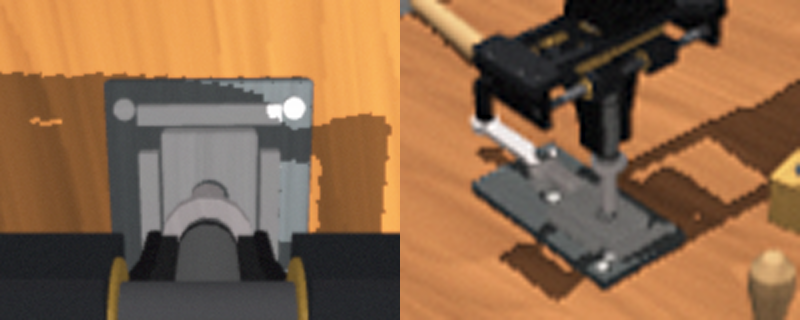

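```bash
python3 -c "
from h import *
d=np.array([.16,.987,0]);e=sense()['eef_pos'];t=np.array([e[0],e[1],26]);s=np.array([527.2,-46.3,26])
print('tip-spot',(t-s)[:2]);print(proj('wrist',s),proj('wrist',s+8*d),'barrel front',proj('wrist',t+7*d+[0,0,11]),proj('wrist',t+7*d+[0,0,52]))
for r in pinpoint('scene','test_spot')[:1]+pinpoint('scene','probe_tip')[:1]: print(r['centre'],atz('scene',r['centre'],26))
a=cv2.imread('pics/fin.png')[120:220,130:290];cv2.imwrite('pics/z.png',cv2.resize(a,None,fx=5,fy=5,interpolation=2))"
```

```text
tip-spot [-1.86316821  0.94414461]
(np.float64(199.1103785938209), np.float64(265.5191255308479)) (np.float64(189.91150529047505), np.float64(265.55286457473994)) barrel front (np.float64(193.9028890312697), np.float64(263.15480213825975)) (np.float64(210.70589800643572), np.float64(263.1127692287748))
[193.8, 258.5] [523.66608763 -38.44684957  26.        ]
```

View pics/z.png

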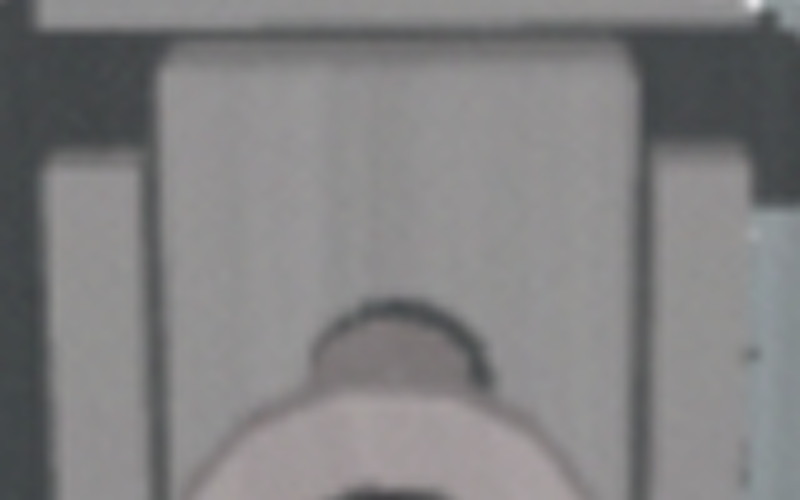

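The ring's rim shows evenly just ahead of the barrel, at row 190 as predicted, so the tip is about 2 mm from the ring's centre. The tip is pressed in about 7 mm.

```bash
python3 -c "
from cell import *
print(job_done())"
```

```text
the job is handed in; nothing more can be done
None
```

I handed the job in with the clamp lever closed against its stop and the probe held upright in the ring, its tip about 2 mm from the centre and pushed in about 7 mm by estimate; no verdict was returned.

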